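Shut the lamp door and hold the light-guide cam at full lift

ROBOT

A 7-joint arm with a two-finger parallel gripper is mounted at the origin on the work surface. World frame = base frame: x ahead of the robot, y to its left, z up, the work surface at z = 0. Lengths are in m, angles in rad, forces in N, time in s.
With the tool pointing down it reaches from about 0.425 to 0.975 m from the base axis. Payload 16.7 kg.
Tool frame: the origin (TCP) lies at the centre of the arm's flange, where the gripper is bolted on; the fingertips stand r.tip_extent ahead of it and the grasp point (between the pads) lies 155 mm ahead of it (r.tip_extent is the distance from the TCP to the fingertips, in m); z points along the fingers, y is the line along which they close (so a half turn about z gives the same grasp; the last joint's range is limited). The gripper opens to 85 mm and grips with 20 to 120 N. Pads are 22 mm wide; open, the fingers measure 114 mm over their backs; the gripper's body (76 mm by 85 mm) begins 54 mm behind the grasp point. The pads swing forward as they close: fully open they stand 13 mm farther back than shut.
Start: joints at [-1.44, 0.426, 0.074, 1.606, -0.034, 1.111, -0.067], TCP at [0.186, 0.649, 0.405] pointing down, gripper open.
Joint ranges: [-2.85, 2.85], [-0.5, 2.14], [-1.23, 1.37], [0.21, 2.46], [-1.02, 4.16], [0.16, 2.05], [-2.73, 2.73]. Speed limits (rad/s): [1.89, 1.89, 2.39, 2.39, 3.01, 3.01, 3.01].

INTERFACE

Orientations are given as [roll, pitch, yaw] about the fixed x, y, z axes, in that order (R = Rz(yaw) Ry(pitch) Rx(roll)).
In Python, from station import r, vision gives the robot as it stands.
- The arm moves only by the shell command python3 -m crank 'ROWS' [FORCE]. ROWS is JSON, a list of rows, each a list of 3 entries, a list of its own where there are three numbers: the turn, a rotation vector about the tool's x, y, z in rad, then the shift along the tool's x, y, z in mm, then the opening, from 0 (shut) to 1 (fully open). In form: [[[rx, ry, rz], [dx, dy, dz], jaw], ...]. A call has 1 to 12 rows; each row shifts and turns the commanded pose from where the row before left it, along the tool's axes as they then stand; what a row does not reach is not made up. A row lasts 1/10 s, in which the tool goes at most 50 mm and 8.59 degrees, less where a joint would pass 70% of its speed; a pose out of reach is approached as far as the arm can. A call is refused whole if a number of a shift passes 50 or a number of a turn 0.15, either way. A call with a gripper value outside its range is refused whole. The fingers move at their own pace and stop on an object; FORCE is the grip in N (left out, the last holds). Time passes only in rows, so rows that do not move let the fingers close. It gives the time, the measured TCP pose, the force, the opening and the grip force at its end, in the units of the state.
- r.read_state(): the state, without advancing time (a new reading comes with each control period).
- vision.snapshot(name): name is "scene" or "top" or "wrist"; returns the picture (400x640x3 uint8, red, green, blue); there is no depth.
- vision.camera_params(name): a dict with "fx", "fy", "cx", "cy" (pixels), "R" (3x3) and "t" (3): a world point X has camera coordinates R X + t. Camera axes: x right, y down, z forward; pixel columns grow to the right and rows downward; lengths in m; the calibration is good to about 2 mm. A picture is of the moment at which its call begins: read the wrist's pose just before it. camera_params takes no time and is no camera call; for the wrist camera it gives the pose at the moment of the call.
- r.job_done(): hands the job in; it is judged then, once.
The state is a dict: "t": time; "joints": joint angles; "joint_velocities": joint speeds; "joint_efforts": joint torques, N m; "tcp_pos": TCP position; "tcp_rot": TCP orientation; "ft_force": force on the tool from outside, world axes, zero at the start; "wrist_torque": the same for the moment, N m; "grip_width": finger opening in m; "grasp_force": force on a finger pad.
Only numpy, scipy, OpenCV 4.12 (cv2) and the standard library are available. Lean on these libraries where they do the work, as an engineer would, in place of code of your own. Each camera call takes 0.05 s, during which the arm holds its last target. There are 200 camera calls.

TASK

The white light source's lamp door has been left ajar: push it shut until it clicks home flush. Then take the black knob of the cam lever on top, swing the lever up until it stands straight up, where the cam lifts the orange light-guide port highest, and finish with the gripper still holding the lever there, because it springs back when let go. Leave everything else on the bench where it is.

Things in the scene. Friction and masses are not known exactly. Their poses are not given: they have to be found in the camera images.
- light_source: White light source, a fixed box 180 (x) by 300 (y) by 120 (z) mm. Origin: centre of its underside, on the table; its front, with the lamp door, faces its -x (towards the robot); y to the left as the robot sees it, z up. Turned up to 0.25 rad about the vertical. Lever and port stand on its top at y below -10 mm; a loose lens cap lies on the left half.
- lamp_door (a joint): Door angle, rad: 0 shut flush, growing as it opens towards the robot (starts 0.35 to 0.8; stays where put). White panel 125 wide, 92 high (18 to 110 mm above the table), 8 mm thick, on the left half of the front, hinged at its left edge. The catch resists from 0.08 rad, about 5 N at the push point, and draws it to 0 once below 0.03. Bar handle 34 mm above the table sticks out 17 mm.
- lamp_door_hinge (a point): Point on the door's upright hinge line, 64 mm above the table, in the plane of the door's inner face, at (-92, +135) mm in the light source's x, y. Axes turn with the door: -y runs along it to the free edge, -x out of its outer face (8 mm away).
- lamp_door_push (a point): Point on the door's outer face to push at: 100 mm from the hinge line, 25 mm from the free edge, 90 mm above the table, 20 mm below the door's top edge, 56 mm above the handle. Same axes as the hinge point.
- cam_lever (a joint): Lever angle, rad: 0 level, pointing out over the light source's front (-x); 1.571 straight up, the highest lift; 2.4 leaning to the back. Swings in the light source's x-z plane, on the right of its top. Starts 0.15 to 0.7, kept by friction; a return spring grows to about 4 N at the knob when upright and drives the released lever back below 1.1.
- lever_pivot (a point): Point on the lever's axis, in the plane in which the knob swings: (-20, -115, 155) mm in the light source's frame. The axis runs along the light source's y.
- lever_handle: Lever handle: black round knob, 30 mm in diameter with flat sides 26 mm apart (along y), on a steel rod of 10 mm diameter. Origin: centre of the knob, 110 mm from lever_pivot. +x points along the rod to the pivot; y is the pivot axis. Can be pinched from above by its flat sides, fingers closing along y; it turns between the pads as the lever swings.
- guide_port (a joint): Lift in m of the orange light-guide port (34 mm diameter, 28 mm tall, on an aluminium plate riding on the lever's brass eccentric disc, 70 mm left of the knob's plane) = 0.012 x sin(lever angle): 0.012 at most, lever straight up. Its top is 207 mm above the table at lift 0.
- lens_cap: Bystander: loose black disc 48 mm across, 14 mm high, on the light source's top, left rear. Origin: centre of its underside.
- syringe: Bystander: loose red and clear syringe, about 145 mm long and 24 mm wide, 18 mm high, lying on the table in front of the light source's right half. Origin: under its middle, on the table.
- jar: Bystander: loose amber jar, 56 mm diameter, 75 mm high, to the right of the light source. Origin: centre of its underside.
- beaker: Bystander: loose steel beaker, 72 mm diameter, 85 mm high, beside the green mat. Origin: centre of its underside.
- forceps: Bystander: loose steel forceps, 130 mm long, 5 mm high, on the green mat at the right. Origin: under its middle.
- handpiece: Bystander: loose grey handpiece, 140 mm long, 14 mm thick, on the green mat at the right. Origin: under its middle.
- tray: Fixed steel tray 380 by 270 by 50 mm with a black training head (120 mm high), at the left. Origin: centre of its underside.

How it is judged:
On the way, in this order (a step that is already met when the one before it is completed fails the run):
1. the lamp door is shut and seated on its catch, before the lever is raised (value of joint lamp_door below 0.025 rad and value of joint cam_lever below 1.1 rad), for 0.2 s.
2. the lever is straight up, the port at its highest, held by the fingers, the door still shut (value of joint lamp_door below 0.025 rad and contact force between the fingers and lever_handle above 1 N and value of joint cam_lever between 1.371 and 1.771 rad and value of joint guide_port above 0.0115 m), for 0.3 s.
At the end, for the whole second after the job is handed in: Lamp door shut on its catch (below 0.025 rad); cam lever within 0.2 rad of straight up (1.371 to 1.771 rad) and still (under 0.1 rad/s), port lifted more than 11.5 mm, with the fingers still bearing on the lever's handle with more than 1 N, all through the last second (all of step 2 and velocity of joint cam_lever between -0.1 and 0.1 rad/s); the arm keeps its last pose, push and grip.
It fails at once if a bystander is pushed from its place (more than 30 mm): lens cap, syringe, jar, beaker, forceps or handpiece (distance of any of lens_cap, syringe, jar, beaker, forceps, handpiece from where it was at the start of the episode above 0.03 m).
It also fails if it takes over 48 s, if anything falls off the work surface, if the arm or the gripper's body presses on something with over 40 N, if the wrist force passes 120 N, or if a joint passes its speed limit or range.

## Working session

There is one attempt and no reset: what is moved stays moved. The work goes in short steps, Python scripts to look and compute and a shell command to move; the robot and the scene stay as the last step left them, time stands still between calls to the robot, and variables do not carry over. Pictures are saved under pics/ and viewed, at most 10 in all, crops included, and the job is handed in when it is done.

```bash
mkdir -p pics; ls
python3 - <<'E'
from station import r,vision
import cv2
s=r.read_state();print({k:s[k] for k in('t','tcp_pos','tcp_rot','grip_width')},r.tip_extent)
for n in("scene","top"):
    im=vision.snapshot(n);cv2.imwrite(f'pics/{n}0.png',im[:,:,::-1]);p=vision.camera_params(n);print(n,p)
E
```

```text
pics
{'t': 0.0, 'tcp_pos': array([0.18640337, 0.64856321, 0.40401879]), 'tcp_rot': array([-3.14033732e+00,  8.81423065e-05,  2.86170303e+00]), 'grip_width': 0.085681966232824} 0.1734
scene {'fx': 514.0451737783146, 'fy': 514.0451737783146, 'cx': 315.79579945458863, 'cy': 199.91744709616793, 'R': array([[-0.59522454,  0.80349053, -0.0105217 ],
       [ 0.67897886,  0.49589735, -0.54136265],
       [-0.42976209, -0.32937635, -0.84072336]]), 't': array([ 0.346216  , -0.27092447,  2.0028711 ])}
top {'fx': 415.5413920566723, 'fy': 415.5413920566723, 'cx': 321.3978939827392, 'cy': 198.6307657528526, 'R': array([[-0.0276233 , -0.99960138, -0.00583459],
       [-0.99289504,  0.02811287, -0.11562487],
       [ 0.11574281,  0.0025992 , -0.99327582]]), 't': array([-0.02027636,  0.52192647,  1.61395117])}
```

View pics/scene0.png

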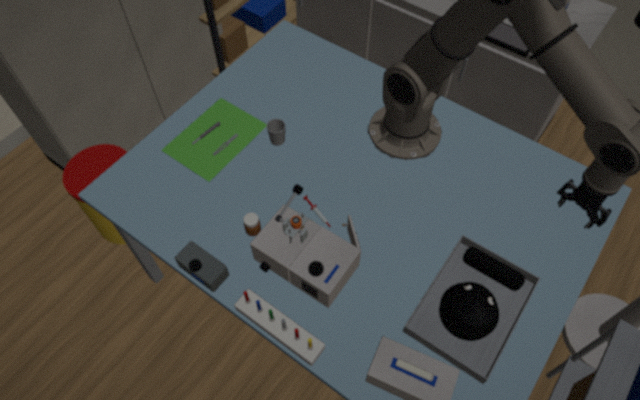

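View pics/top0.png

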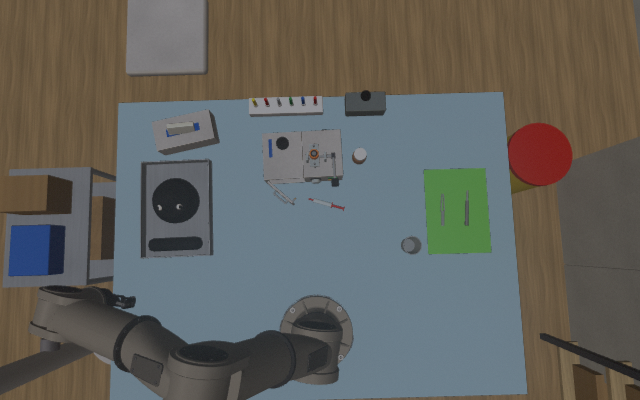

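The light source is at about (305,255) in the scene view and (302,155) in the top view, with its door ajar at top (280,190) and the black knob near top (335,182) and scene (297,189). I'll enlarge both.

Run:
```python
import cv2
a=cv2.imread('pics/top0.png')[120:220,250:375];cv2.imwrite('pics/topc.png',cv2.resize(a,None,fx=6,fy=6,interpolation=cv2.INTER_CUBIC))
a=cv2.imread('pics/scene0.png')[175:310,235:375];cv2.imwrite('pics/scenec.png',cv2.resize(a,None,fx=4,fy=4,interpolation=cv2.INTER_CUBIC))
```

```text
(no output)
```

View pics/topc.png

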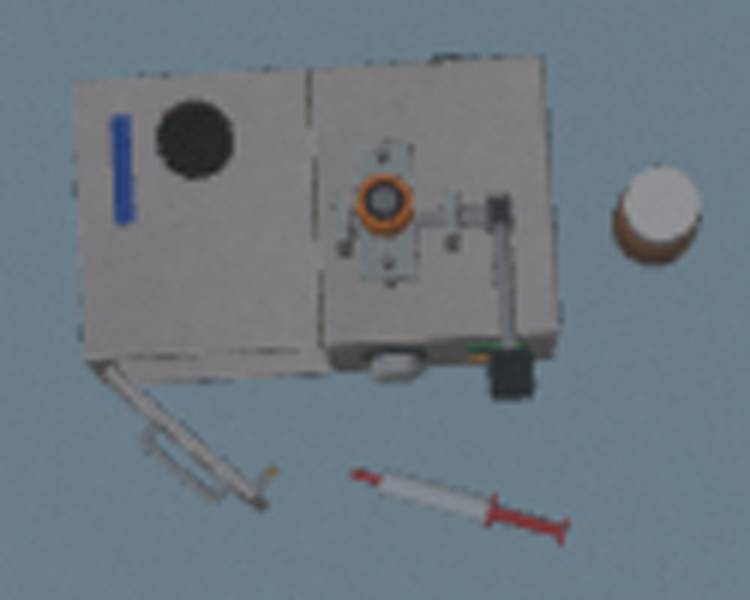

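View pics/scenec.png

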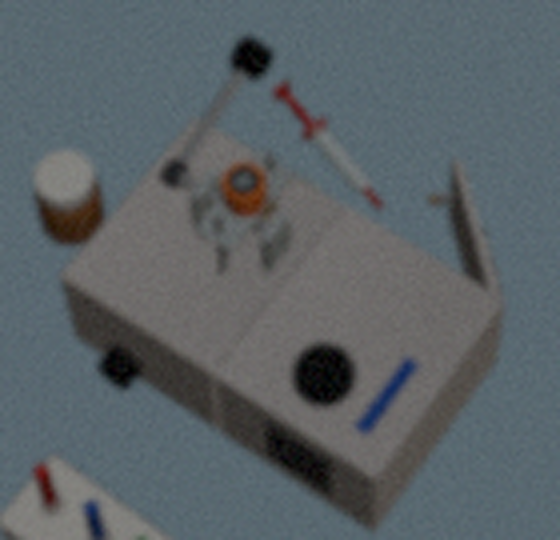

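The top crop shows box corners (73,82), (543,57), (555,334) and (88,358), knob (512,373), door top edge from (105,365) to (263,502), and port (384,200). The scene crop shows corners (65,280), (375,478), (500,305) and (205,118), knob (250,58), and door free top corner (457,163). Next I fit the pose to these points and triangulate them.

```bash
cat > fit.py <<'E'
from station import r,vision
import numpy as np
from scipy.optimize import least_squares
C={n:vision.camera_params(n) for n in('top','scene')}
def proj(n,X):
    p=C[n];c=p['R']@X+p['t'];return np.array([p['fx']*c[0]/c[2]+p['cx'],p['fy']*c[1]/c[2]+p['cy']])
T=lambda U,V:np.array([250+(U+.5)/6-.5,120+(V+.5)/6-.5])
S=lambda U,V:np.array([235+(U+.5)/4-.5,175+(V+.5)/4-.5])
obs={'BL':(T(73,82),S(375,478)),'BR':(T(543,57),S(65,280)),'FR':(T(555,334),None),'FL':(T(88,358),S(500,305)),
'knob':(T(512,373),S(250,58)),'door':(T(263,502),S(457,163)),'port':(T(384,200),S(245,178))}
def tri(a,b):
    return least_squares(lambda X:np.r_[proj('top',X)-a,proj('scene',X)-b],[.8,0,.1])
def model(q):
    x,y,w,d,l=q[:5];c,s=np.cos(w),np.sin(w)
    W=lambda a,b,z:np.array([x+c*a-s*b,y+s*a+c*b,z])
    return W,{'BL':W(.09,.15,.12),'BR':W(.09,-.15,.12),'FR':W(-.09,-.15,.12),'FL':W(-.09,.15,.12),
    'knob':W(-.02-.11*np.cos(l),-.115,.155+.11*np.sin(l)),
    'door':W(-.092-.125*np.sin(d)-.004*np.cos(d),.135-.125*np.cos(d)+.004*np.sin(d),.110),
    'port':W(-.02,-.045,.207+.012*np.sin(l))}
def res(q):
    m=model(q)[1];return np.concatenate([o-proj(n,m[k]) for k,v in obs.items() for n,o in zip(('top','scene'),v) if o is not None])
if __name__=='__main__':
    f=least_squares(res,[.8,0,0,.6,.4],loss='soft_l1');print(f.x.round(4));print(res(f.x).reshape(-1,2).round(1).tolist())
    m=model(f.x)[1]
    for k,v in obs.items():
        if v[1] is not None:t=tri(*v);print(k,t.x.round(4),m[k].round(4),round(t.cost,2))
    np.save('q.npy',f.x)
E
python3 fit.py
```

```text
[0.6829 0.0336 0.0279 0.7537 0.3338]
[[0.2, 0.2], [0.0, -0.5], [-0.0, 0.4], [2.0, 1.4], [-0.9, 0.0], [0.8, -0.4], [-1.4, 1.3], [0.2, 0.1], [-0.2, 0.2], [1.2, 1.0], [0.1, 1.0], [0.0, -0.2], [0.4, -0.7]]
BL [0.7677 0.1853 0.1208] [0.7687 0.1861 0.12  ] 0.0
BR [ 0.7757 -0.111   0.1125] [ 0.777  -0.1138  0.12  ] 0.73
FL [0.5916 0.1784 0.1129] [0.5887 0.181  0.12  ] 0.01
knob [ 0.5622 -0.0855  0.1895] [ 0.5622 -0.0848  0.191 ] 0.0
door [0.498  0.0727 0.0974] [0.5012 0.0751 0.11  ] 0.13
port [ 0.6635 -0.0115  0.215 ] [ 0.6641 -0.0119  0.2109] 0.04
```

The fit is consistent to within about 1 px: box at (0.683, 0.034) with yaw 0.028, door at 0.75 rad and lever at 0.33 rad. Next I write a helper that turns targets into tool-frame shifts.

```bash
cat > go.py <<'E'
# usage: go.py bx by z [..]: successive TCP targets in light-source frame (mm), tool down, yaw pi+w
import sys,numpy as np
from fit import model,r
from scipy.spatial.transform import Rotation as R
q=np.load('q.npy');W=model(q)[0]
s=r.read_state();cur=np.array(s['tcp_pos']);Rc=R.from_euler('xyz',s['tcp_rot']);Rt=R.from_euler('xyz',[np.pi,0,np.pi+q[2]])
print('t',s['t'],'joints',np.round(s['joints'],2),'F',np.round(s['ft_force'],1),'grip',s['grip_width'],s['grasp_force'])
d=Rt.as_matrix()[:,:2].T
c,sn=np.cos(q[2]),np.sin(q[2]);e=cur[:2]-q[:2];print('box-frame TCP mm',np.round([1e3*(c*e[0]+sn*e[1]),1e3*(-sn*e[0]+c*e[1]),1e3*cur[2]],1))
a=list(map(float,sys.argv[1:]))
print('turn',(Rc.inv()*Rt).as_rotvec().round(3))
for i in range(0,len(a),3):
    X=W(a[i]/1e3,a[i+1]/1e3,a[i+2]/1e3)
    print('world',X.round(3),'cur-axes',(Rc.inv().apply(X-cur)*1e3).round(1),'aligned-axes',(Rt.inv().apply(X-cur)*1e3).round(1));cur=X
E
python3 go.py -215 120 400 -215 120 243
```

```text
t 0.1 joints [-1.44  0.43  0.07  1.61 -0.03  1.11 -0.07] F [-0.3 -0.1  0. ] grip 0.08550542314723808 0.0
box-frame TCP mm [-479.2  628.6  404.1]
turn [-0.001 -0.    -0.308]
world [0.465 0.148 0.4  ] cur-axes [-405.8 -404.7    4.6] aligned-axes [-264.2 -508.6    4.1]
world [0.465 0.148 0.243] cur-axes [  0.    0.2 157. ] aligned-axes [  0.  -0. 157.]
```

```bash
python3 -m crank '[[[0,0,0],[-25,-25,0],0],[[0,0,0],[-25,-25,0],0],[[0,0,0],[-25,-25,0],0],[[0,0,0],[-25,-25,0],0],[[0,0,0],[-25,-25,0],0],[[0,0,0],[-25,-25,0],0],[[0,0,0],[-25,-25,0],0],[[0,0,0],[-25,-25,0],0],[[0,0,0],[-25,-25,0],0],[[0,0,0],[-25,-25,0],0],[[0,0,0],[0,0,0],0],[[0,0,0],[0,0,0],0]]' 20; python3 go.py -215 120 400 -215 120 243
```

```text
t: 1.3
tcp_pos: [0.3579, 0.339, 0.4047]
tcp_rot: [3.141, -0.0, 2.86]
ft_force: [-0.3, 1.3, -0.2]
grip_width: -0.0003
grasp_force: 0.0
t 1.3 joints [-1.08  0.12  0.21  2.01 -0.03  1.01  0.43] F [-0.3  1.3 -0.2] grip -0.0002603332241742259 0.0
box-frame TCP mm [-316.4  314.3  404.7]
turn [ 0.    -0.    -0.309]
world [0.465 0.148 0.4  ] cur-axes [-155.7 -154.2    4.7] aligned-axes [-101.4 -194.3    4.7]
world [0.465 0.148 0.243] cur-axes [ -0.  -0. 157.] aligned-axes [  0.  -0. 157.]
```

Motion tracks well. Next I finish the traverse, turn, and descend in front of the door.

```bash
python3 -m crank '[[[0,0,0],[-26,-26,0],0],[[0,0,0],[-26,-26,0],0],[[0,0,0],[-26,-26,0],0],[[0,0,0],[-26,-26,0],0],[[0,0,0],[-26,-26,0],0],[[0,0,0],[-26,-24,0],0],[[0,0,-0.1],[0,0,0],0],[[0,0,-0.1],[0,0,0],0],[[0,0,-0.11],[0,0,0],0],[[0,0,0],[0,0,0],0],[[0,0,0],[0,0,0],0]]'; python3 go.py -215 120 243 -177 83 243 -111 45 243
```

```text
t: 2.4
tcp_pos: [0.4649, 0.1491, 0.4046]
tcp_rot: [-3.141, -0.0, -3.114]
ft_force: [-0.7, -0.2, -0.2]
grip_width: -0.0002
grasp_force: 0.0
t 2.4 joints [-0.78  0.12  0.37  2.03 -0.05  1.    1.21] F [-0.7 -0.2 -0.2] grip -0.000249304223024865 0.0
box-frame TCP mm [-214.6  121.6  404.6]
turn [-0. -0.  0.]
world [0.465 0.148 0.243] cur-axes [  0.3  -1.5 161.6] aligned-axes [  0.4  -1.6 161.6]
world [0.504 0.112 0.243] cur-axes [-38. -37.  -0.] aligned-axes [-38. -37.  -0.]
world [0.571 0.075 0.243] cur-axes [-66. -38.  -0.] aligned-axes [-66. -38.  -0.]
```

```bash
python3 -m crank '[[[0,0,0],[0,-1,32],0],[[0,0,0],[0,0,32],0],[[0,0,0],[0,0,32],0],[[0,0,0],[0,0,32],0],[[0,0,0],[0,0,32],0],[[0,0,0],[0,0,0],0],[[0,0,0],[0,0,0],0]]'
python3 - <<'E'
from station import vision
import cv2
a=vision.snapshot('scene')[140:290,225:425,::-1];b=vision.snapshot('top')[110:230,240:400,::-1]
cv2.imwrite('pics/pre.png',cv2.vconcat([cv2.resize(a,(440,300),interpolation=2),cv2.resize(b,(440,300),interpolation=2)]))
E
```

```text
t: 3.1
tcp_pos: [0.4652, 0.1475, 0.2451]
tcp_rot: [-3.141, -0.001, -3.113]
ft_force: [0.6, 0.3, 0.3]
grip_width: 0.0001
grasp_force: 0.0
```

View pics/pre.png

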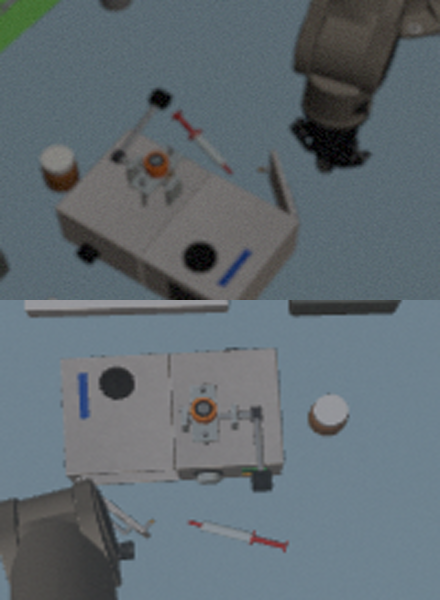

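The shut gripper stands at the door's left-front, with scene crop door (280,185) and gripper (335,150), and it is clear of the door. I now push along the chord.

```bash
python3 -m crank '[[[0,0,0],[-13,-12,0],0],[[0,0,0],[-13,-12,0],0],[[0,0,0],[-12,-13,0],0],[[0,0,0],[-8,-5,0],0],[[0,0,0],[-8,-5,0],0],[[0,0,0],[-8,-5,0],0],[[0,0,0],[-8,-5,0],0],[[0,0,0],[-8,-5,0],0],[[0,0,0],[-8,-5,0],0],[[0,0,0],[-6,-4,0],0]]'; python3 go.py -111 45 243
```

```text
t: 4.2
tcp_pos: [0.5599, 0.0787, 0.2447]
tcp_rot: [-3.141, 0.0, -3.112]
ft_force: [-0.6, 1.3, 1.2]
grip_width: 0.0002
grasp_force: 0.2
t 4.2 joints [-0.52  0.47  0.33  2.   -0.22  0.71  1.55] F [-0.6  1.3  1.2] grip 0.0001611340220660744 0.23950302522280253
box-frame TCP mm [-121.7   48.5  244.7]
turn [-0.     0.     0.002]
world [0.571 0.075 0.243] cur-axes [-10.7  -3.5   1.7] aligned-axes [-10.7  -3.5   1.7]
```

```bash
python3 -m crank '[[[0,0,0],[-4,-2,0],0],[[0,0,0],[-4,-2,0],0],[[0,0,0],[-3,0,0],0],[[0,0,0],[-2,0,0],0],[[0,0,0],[-2,0,0],0],[[0,0,0],[0,0,0],0]]'; python3 go.py
```

```text
t: 4.8
tcp_pos: [0.5711, 0.0749, 0.2442]
tcp_rot: [-3.141, -0.01, -3.112]
ft_force: [-36.8, -2.2, 31.3]
grip_width: 0.0001
grasp_force: 17.8
t 4.8 joints [-0.5   0.48  0.33  1.97 -0.23  0.73  1.57] F [-36.8  -2.2  31.3] grip 8.181023962979924e-05 17.81729131937027
box-frame TCP mm [-110.6   44.4  244.2]
turn [-0.    -0.01   0.002]
```

The push ended on a hard stop at about 37 N. I back off and check the door.

```bash
python3 -m crank '[[[0,0,0],[5,0,0],0],[[0,0,0],[15,0,0],0],[[0,0,0],[30,0,0],0],[[0,0,0],[20,0,-20],0],[[0,0,0],[0,0,-40],0],[[0,0,0],[0,0,-40],0],[[0,0,0],[0,0,-40],0],[[0,0,0],[0,0,0],0]]'; python3 go.py;python3 - <<'E'
from station import vision
import cv2
a=vision.snapshot('scene')[170:310,235:385,::-1];b=vision.snapshot('wrist')[:,:,::-1];c=vision.snapshot('top')[115:215,240:380,::-1]
f=lambda i,w,h:cv2.resize(i,(w,h),interpolation=2)
cv2.imwrite('pics/shut.png',cv2.vconcat([cv2.hconcat([f(a,380,330),f(c,420,330)]),cv2.copyMakeBorder(f(b,400,250),0,0,0,400,0)]))
E
```

```text
t: 5.6
tcp_pos: [0.5056, 0.0732, 0.3896]
tcp_rot: [3.139, 0.007, -3.112]
ft_force: [0.1, 0.5, -0.9]
grip_width: 0.0003
grasp_force: 0.0
t 5.6 joints [-0.63  0.17  0.41  2.01 -0.08  0.97  1.42] F [ 0.1  0.5 -0.9] grip 0.0003143709771965995 0.0
box-frame TCP mm [-176.1   44.5  389.6]
turn [0.003 0.007 0.002]
```

View pics/shut.png

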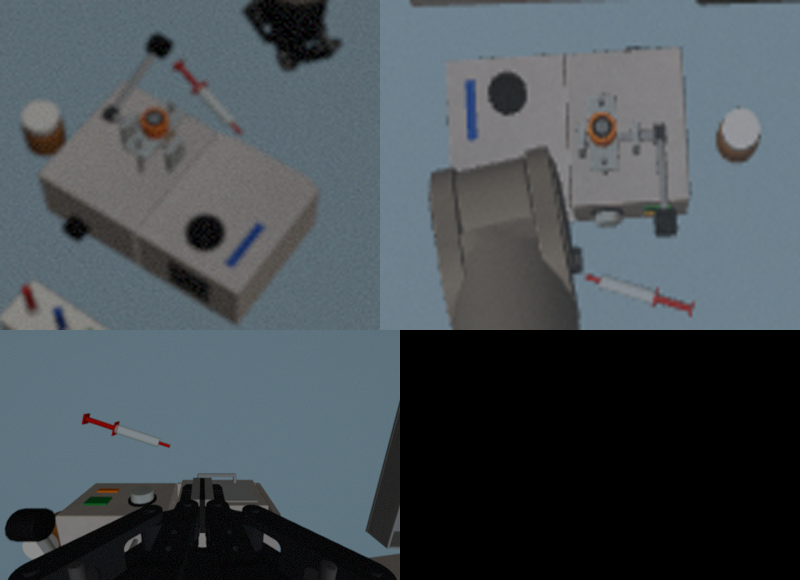

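The door's wedge gap is gone in the scene view, and the tool stopped at box x = -110.6, which matches a face at -100 plus an 11 mm pad half-width, so the door is flush. Next I move above the knob with the jaw open and check the door again from there.

```bash
python3 -m crank '[[[0,0,0],[0,-10,-30],0.8],[[0,0,0],[-10,-25,0],0.8],[[0,0,0],[-10,-25,0],0.8],[[0,0,0],[-10,-25,0],0.8],[[0,0,0],[-10,-25,0],0.8],[[0,0,0],[-12,-25,0],0.8],[[0,0,0],[0,-25,0],0.8],[[0,0,0],[0,0,0],0.8],[[0,0,0],[0,0,0],0.8]]'; python3 go.py -124 -115 420 -124 -115 343;python3 - <<'E'
from station import vision
import cv2
a=vision.snapshot('scene')[170:310,235:385,::-1];b=vision.snapshot('wrist')[:,:,::-1];c=vision.snapshot('top')[115:215,240:380,::-1]
f=lambda i,w,h:cv2.resize(i,(w,h),interpolation=2)
cv2.imwrite('pics/above.png',cv2.hconcat([cv2.vconcat([f(a,270,200),f(c,270,200)]),f(b,530,400)]))
E
```

```text
t: 6.65
tcp_pos: [0.5609, -0.0853, 0.4134]
tcp_rot: [-3.141, -0.002, -3.113]
ft_force: [-1.1, 0.1, 0.9]
grip_width: 0.0684
grasp_force: 0.0
t 6.65 joints [-0.38  0.26  0.51  1.86 -0.14  1.05  1.78] F [-1.1  0.1  0.9] grip 0.06839258022526688 0.0
box-frame TCP mm [-125.2 -115.4  413.4]
turn [-0.    -0.002  0.001]
world [ 0.562 -0.085  0.42 ] cur-axes [-1.2  0.4 -6.6] aligned-axes [-1.2  0.4 -6.6]
world [ 0.562 -0.085  0.343] cur-axes [-0.2  0.  77. ] aligned-axes [ 0. -0. 77.]
```

View pics/above.png

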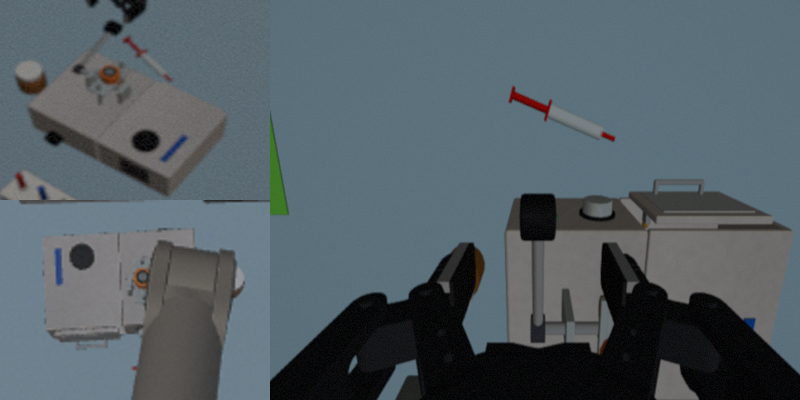

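The knob at wrist view (538,215) lies centred between the open pads at (465,260) and (612,260). I enlarge the door area before raising the lever.

Run:
```python
from station import vision
import cv2
b=vision.snapshot('wrist')[160:260,270:640,::-1];c=vision.snapshot('top')[145:200,250:330,::-1]
f=lambda i,w,h:cv2.resize(i,(w,h),interpolation=2)
cv2.imwrite('pics/door.png',cv2.vconcat([f(b,740,200),cv2.copyMakeBorder(f(c,480,330),0,0,0,260,0)]))
```

```text
(no output)
```

View pics/door.png

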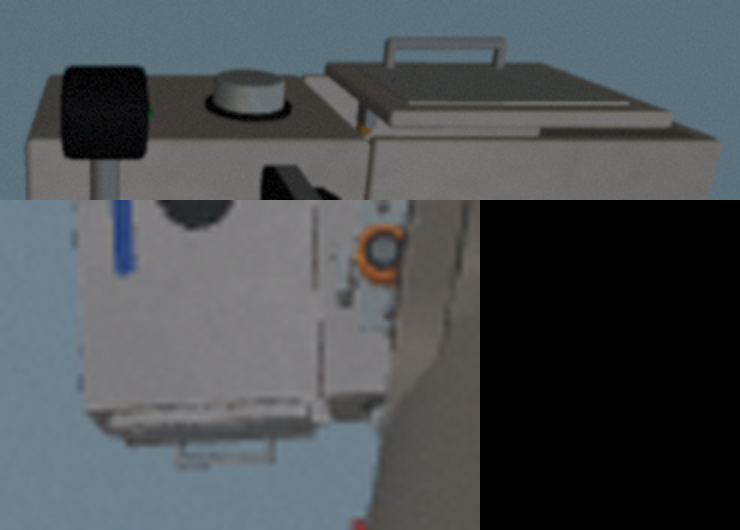

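Run:
```python
import numpy as np
from fit import C,model,proj,vision
C['wrist']=vision.camera_params('wrist')
q=np.load('q.npy');W=model(q)[0]
cr=lambda X:((proj('wrist',X)-[270,160])*2).round(0)
for n,p in dict(FL=(-.09,.15,.12),FR=(-.09,-.15,.12),mid=(-.09,0.,.12)).items():print(n,cr(W(*p)))
for d in(0,.03,.06,.09,.12):
    D=lambda a,n,z:W(-.092-a*np.sin(d)-n*np.cos(d),.135-a*np.cos(d)+n*np.sin(d),z)
    print(d,'topouter',cr(D(.125,.008,.11)),cr(D(0,.008,.11)),'topinner',cr(D(.125,0,.11)),cr(D(0,0,.11)),'botouter',cr(D(.125,.008,.018)),cr(D(0,.008,.018)))
```

```text
FL [726. 144.]
FR [ 25. 143.]
mid [376. 143.]
0 topouter [392. 114.] [677. 114.] topinner [390. 131.] [673. 131.] botouter [325.  63.] [543.  63.]
0.03 topouter [394. 106.] [678. 114.] topinner [391. 123.] [673. 131.] botouter [326.  56.] [543.  63.]
0.06 topouter [396.  97.] [678. 114.] topinner [392. 115.] [673. 131.] botouter [327.  50.] [544.  63.]
0.09 topouter [398.  89.] [679. 114.] topinner [394. 107.] [673. 131.] botouter [329.  44.] [544.  63.]
0.12 topouter [400.  81.] [679. 114.] topinner [396.  99.] [673. 131.] botouter [330.  37.] [544.  63.]
```

Both door corners match d = 0 (observed (393,113) and (672,113), predicted (392,114) and (677,114)), so the door is shut flush. I now descend 70 mm and grip the knob.

```bash
python3 -m crank '[[[0,0,0],[-1,0,20],0.8],[[0,0,0],[0,0,20],0.8],[[0,0,0],[0,0,20],0.8],[[0,0,0],[0,0,10],0.8],[[0,0,0],[0,0,0],0.8],[[0,0,0],[0,0,0],0],[[0,0,0],[0,0,0],0],[[0,0,0],[0,0,0],0],[[0,0,0],[0,0,0],0],[[0,0,0],[0,0,0],0]]' 40; python3 go.py $(python3 -c "
from math import *
for a in (.5,.7,.9,1.1,1.25,1.4,1.571): print(-20-110*cos(a),-115,154+155+110*sin(a)-155+155-155+32+0 if 0 else 309+110*sin(a)-2)")
```

```text
t: 7.9
tcp_pos: [0.5622, -0.0849, 0.3452]
tcp_rot: [3.141, 0.001, -3.111]
ft_force: [-1.5, 1.6, 4.7]
grip_width: 0.0256
grasp_force: 42.8
t 7.9 joints [-0.36  0.34  0.49  1.93 -0.2   0.92  1.83] F [-1.5  1.6  4.7] grip 0.0255719235227735 42.75624096393585
box-frame TCP mm [-123.9 -115.1  345.2]
turn [0.    0.001 0.002]
world [ 0.57  -0.085  0.36 ] cur-axes [ -7.4   0.1 -14.5] aligned-axes [ -7.4   0.1 -14.5]
world [ 0.582 -0.084  0.378] cur-axes [-12.4  -0.  -18.1] aligned-axes [-12.4  -0.  -18.1]
world [ 0.598 -0.084  0.393] cur-axes [-15.8  -0.  -15.3] aligned-axes [-15.8  -0.  -15.3]
world [ 0.616 -0.083  0.405] cur-axes [-18.5  -0.  -11.9] aligned-axes [-18.5   0.  -11.9]
world [ 0.631 -0.083  0.411] cur-axes [-15.2  -0.   -6.3] aligned-axes [-15.2  -0.   -6.4]
world [ 0.647 -0.082  0.415] cur-axes [-16.  -0.  -4.] aligned-axes [-16.   0.  -4.]
world [ 0.666 -0.082  0.417] cur-axes [-18.7  -0.   -1.6] aligned-axes [-18.7  -0.   -1.6]
```

The knob is gripped at 25.6 mm width and 43 N. I swing it along the arc.

```bash
python3 -m crank '[[[0,0,0],[-4,0,-7],0],[[0,0,0],[-4,0,-7],0],[[0,0,0],[-6,0,-9],0],[[0,0,0],[-6,0,-9],0],[[0,0,0],[-8,0,-8],0],[[0,0,0],[-8,0,-8],0],[[0,0,0],[-9,0,-6],0],[[0,0,0],[-9,0,-6],0],[[0,0,0],[0,0,0],0]]' 60; python3 go.py -54.7 -115 412.9 -38.7 -115 417 -20 -115 418.5
```

```text
t: 8.8
tcp_pos: [0.6172, -0.0832, 0.4052]
tcp_rot: [-3.141, 0.001, -3.111]
ft_force: [-2.2, 0.4, -2.7]
grip_width: 0.0251
grasp_force: 61.6
t 8.8 joints [-0.35  0.37  0.5   1.75 -0.2   1.07  1.81] F [-2.2  0.4 -2.7] grip 0.02509001945340245 61.568763256073
box-frame TCP mm [ -68.9 -114.9  405.2]
turn [-0.     0.001  0.003]
world [ 0.631 -0.083  0.413] cur-axes [-14.2  -0.2  -7.7] aligned-axes [-14.2  -0.1  -7.7]
world [ 0.647 -0.082  0.417] cur-axes [-16.   -0.   -4.1] aligned-axes [-16.   -0.   -4.1]
world [ 0.666 -0.082  0.418] cur-axes [-18.7  -0.   -1.5] aligned-axes [-18.7   0.   -1.5]
```

```bash
python3 -m crank '[[[0,0,0],[-7,0,-4],0],[[0,0,0],[-7,0,-4],0],[[0,0,0],[-8,0,-2],0],[[0,0,0],[-8,0,-2],0],[[0,0,0],[-9,0,-1],0],[[0,0,0],[-10,0,0],0],[[0,0,0],[0,0,0],0],[[0,0,0],[0,0,0],0],[[0,0,0],[0,0,0],0],[[0,0,0],[0,0,0],0]]'; python3 go.py -20 -115 418.5
python3 - <<'E'
from station import vision
import cv2
a=vision.snapshot('scene')[150:310,235:385,::-1];b=vision.snapshot('wrist')[:,:,::-1]
f=lambda i,w,h:cv2.resize(i,(w,h),interpolation=2)
cv2.imwrite('pics/up.png',cv2.hconcat([f(a,320,340),f(b,480,340)]))
E
```

```text
t: 9.8
tcp_pos: [0.6652, -0.0819, 0.4185]
tcp_rot: [-3.142, 0.001, -3.111]
ft_force: [-3.1, -0.7, 1.6]
grip_width: 0.0248
grasp_force: 60.4
t 9.8 joints [-0.33  0.44  0.49  1.62 -0.22  1.13  1.82] F [-3.1 -0.7  1.6] grip 0.024807607142735503 60.38305878639221
box-frame TCP mm [ -20.9 -114.9  418.5]
turn [-0.     0.001  0.002]
world [ 0.666 -0.082  0.418] cur-axes [-0.9 -0.1 -0. ] aligned-axes [-0.9 -0.1 -0. ]
```

View pics/up.png

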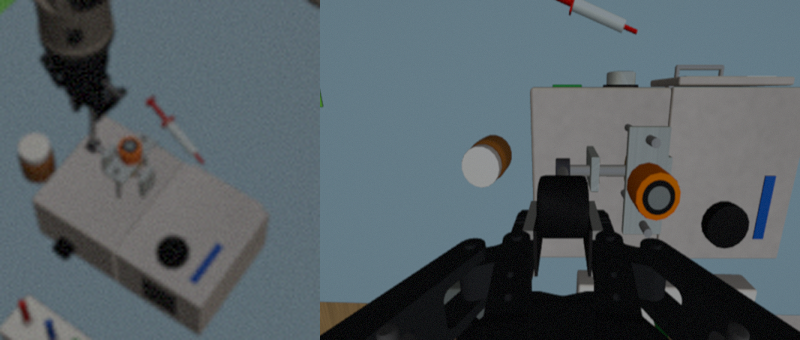

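The knob sits between the pads at wrist view (563,205), straight above the pivot (box x = -20.9 against -20, height 264 mm). The door is still parallel and shut at (725,80), and the bystanders have not moved.

```bash
python3 -c "
from station import r
print(r.job_done())"
```

```text
the job is handed in; nothing more can be done
None
```

The job is handed in at about 10 s of the 48 s allowed: the lamp door is shut flush and the gripper is still holding the cam lever straight up at about 60 N; the judge's verdict was not reported back.

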